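# Release the stuck charging tray with the pin

### The job

The battery tray of the orange charging dock is stuck shut. Take the yellow-handled release pin from its wooden stand, push it straight down through the round hole in the top of the orange dock until the catch inside lets go and the tray springs out, then stand the pin back upright in its stand and let go. Leave the blue dock shut.

Things in the scene. Friction and masses are not known exactly. Their poses are not given: they have to be found in the camera images.
- pin_handle (a point): Middle of the loose release pin's yellow handle (18 mm wide, 60 long), z up the pin. 30 mm below it an aluminium stop collar, 56 wide, 5 thick; under that an 8 mm steel shaft, its tip 100 mm below this point. About 100 g. It stands upright, collar resting on a fixed wooden block 85 mm square, 75 high, shaft centred in the block's hole (29 mm wide, 71 deep) straight below.
- orange_hole (a point): Centre of the 29 mm hole in the orange dock's top face, at that face; z up, x from the robot-side tray front to the back. Fixed box 150 mm long (x), 120 wide, 80 high, top 12 thick, hole central. A flat 36 mm spring catch lies hidden 35 mm below the top: resists with 3 to 5 N, trips when 8 mm further down (43 below the top), stops at 55 mm below the top, springs back up when let go.
- orange_tray (a joint): How far the orange dock's battery tray has slid out of its front towards the robot, in m: 0 shut and locked, 0.040 fully out. When the catch trips, a spring slides it out within about half a second and keeps it out.
- blue_tray (a joint): The same for the tray of the blue dock nearby, which is built like the orange one but with a blue top and tray front: 0 shut. It is to stay shut.
There are look-alikes about, which are no part of the job. Leave any red or turquoise look-alike of the part that bears orange_hole alone.

How it is judged:
By the outcome, as a careful person would: the job done as asked, in the order asked, and still so for the second after the job is handed in, with the robot touching nothing.
It also fails if it takes over 45 s, if anything falls off the work surface, if the arm or the gripper's body presses on something with over 40 N, if the wrist force passes 120 N, or if a joint passes its speed limit or range.

### The arm

A 6-joint arm with a two-finger parallel gripper is mounted at the origin on the work surface. World frame = base frame: x ahead of the robot, y to its left, z up, the work surface at z = 0. Lengths are in mm, angles in rad, forces in N, time in s.
With the tool pointing down it reaches from about 350 to 875 mm from the base axis. Payload 4.2 kg.
Tool frame: the origin (TCP) lies between the finger pads; the fingertips stand 14 mm ahead of it and the grasp point (between the pads) lies 5 mm behind it; z points along the fingers, y is the line along which they close (so a half turn about z gives the same grasp; the last joint's range is limited). The gripper opens to 85 mm and grips with 20 to 120 N. Pads are 22 mm wide; open, the fingers measure 114 mm over their backs; the gripper's body (76 mm by 85 mm) begins 54 mm behind the grasp point. The pads swing forward as they close: fully open they stand 13 mm farther back than shut.
Start: joints at [-0.951, 0.385, 0.008, 0, -1.194, -0.259], TCP at [220.653, -584.732, 245.312] pointing down, gripper open.
Joint ranges: [-3.14, 3.14], [-1.21, 2.06], [-1.07, 1.41], [-3.16, 2.05], [-2.99, -0.16], [-3.1, 3.1]. Speed limits (rad/s): [2.79, 2.79, 3.14, 3.14, 3.14, 3.14].

### API

Orientations are given as a unit quaternion [x, y, z, w].
In Python, from bench import * gives the robot as it stands.
- The arm moves only by the tool carry_out, never from a script. Its argument "motion" is a list of rows, each a list of 7 numbers: the turn, a rotation vector about the tool's x, y, z in rad, then the shift along the tool's x, y, z in mm, then the opening, from -1 (shut) to 1 (fully open), so that 0 is half open. A call has 1 to 5 rows; each row is the pose to reach, as a shift and turn from the pose commanded when the call began, along the tool's axes at that moment; what a row does not reach only later rows make up. A row lasts 1/8 s, in which the tool goes at most 62.5 mm and 10.7 degrees, less where a joint would pass 70% of its speed; a pose out of reach is approached as far as the arm can. A call with a gripper value outside its range is refused whole. The fingers move at their own pace and stop on an object; the grip force is fixed at half the most. Time passes only in rows, so rows that repeat a pose let the fingers close. It gives the time, the measured TCP pose, the force, the opening and the grip force at its end, in the units of the state.
- read_state(): the state, without advancing time (a new reading comes with each control period).
- get_image(name): name is "scene" or "top" or "wrist"; returns a dict with "color" (480x640x3 uint8, blue, green, red), "mtx" (3x3 intrinsics, pixels), "position" and "orientation" of the camera in the world. Camera axes: x right, y down, z forward; pixel columns grow to the right and rows downward; lengths in mm; the calibration is good to about 2 mm. A picture is of the moment at which its call begins. There is no depth.
- job_done(): hands the job in; it is judged then, once.
The state is a dict: "clock": time; "joints": joint angles; "joint_vel": joint speeds; "joint_efforts": joint torques, N m; "position": TCP position; "ee_rot": TCP orientation; "contact_force": force on the tool from outside, world axes, zero at the start; "wrist_torque": the same for the moment, N m; "gripper_width": finger opening in mm; "grasp_force": force on a finger pad.
Only numpy, scipy, OpenCV 4.12 (cv2) and the standard library are available. Lean on these libraries where they do the work, as an engineer would, in place of code of your own. Each camera call takes 0.05 s, during which the arm holds its last target. There are 200 camera calls.

## Working session

There is one attempt and no reset: what is moved stays moved. The work goes in short steps, Python scripts to look and compute and a tool call to move; the robot and the scene stay as the last step left them, time stands still between calls to the robot, and variables do not carry over. Pictures are saved under pics/ and viewed, at most 10 in all, crops included, and the job is handed in when it is done.

Besides the shell and the picture viewer there is one more tool, called after ">>>" as name(argument=value, ...) on one line, values as JSON. carry_out: Moves the arm, as the interface text tells. Its arguments: {"type":"object","properties":{"motion":{"type":"array"}},"required":["motion"]}

```bash
mkdir -p pics; cat > h.py <<'E'
from bench import *
import numpy as np, cv2
from scipy.spatial.transform import Rotation as R
def shot(n,f):
    d=get_image(n); cv2.imwrite(f'pics/{f}.png',d['color']); np.savez(f'pics/{f}.npz',**{k:np.array(d[k]) for k in('mtx','position','orientation')},color=d['color']); return d
def ray(f,u,v):
    d=np.load(f'pics/{f}.npz'); r=R.from_quat(d['orientation']).apply(np.linalg.inv(d['mtx'])@[u,v,1]); return d['position'],r
def onz(f,u,v,z):
    p,r=ray(f,u,v); return np.round(p+r*(z-p[2])/r[2],1)
def proj(f,X):
    d=np.load(f'pics/{f}.npz'); q=d['mtx']@R.from_quat(d['orientation']).inv().apply(np.array(X)-d['position']); return np.round(q[:2]/q[2],1)
E
python3 - <<'E'
from h import *
for n in('scene','top'):
    d=shot(n,n+'1'); print(n,d['position'],R.from_quat(d['orientation']).as_matrix()[:,2],d['mtx'][0])
s=read_state(); print(s); print(R.from_quat(s['ee_rot']).as_matrix().round(3))
E
```

```text
scene [ 956.6388348  -266.30155251 1177.10033911] [-0.44408784  0.28541841 -0.84930696] [545.68359734   0.         317.1889797 ]
top [ 266.08824501   93.15842308 1370.60932187] [ 0.10692816 -0.02652426 -0.99391289] [498.11377519   0.         324.55627721]
{'clock': 0.1, 'joints': array([-9.51382135e-01,  3.85473844e-01,  6.72620387e-03, -4.31859594e-04,
       -1.19397296e+00, -2.58609645e-01]), 'joint_vel': array([ 1.58071565e-03,  1.29826762e-04,  3.28188679e-03,  1.61637881e-03,
       -2.18286561e-05,  5.94296195e-04]), 'joint_efforts': array([-5.08211269e-04, -3.93319273e+01,  1.88928580e+01,  4.19790164e+00,
       -2.58583525e-03,  4.83970283e-06]), 'position': array([ 220.48476995, -584.28049828,  244.32070734]), 'ee_rot': array([-1.79346890e-01,  9.83785407e-01,  9.56205203e-04, -2.27279743e-04]), 'contact_force': array([0.85668496, 0.67638288, 0.69838015]), 'wrist_torque': array([-0.01774213,  0.01216221, -0.02200607]), 'grasp_force': 0.0, 'gripper_width': 85.08719614276905}
[[-0.936 -0.353 -0.001]
 [-0.353  0.936  0.002]
 [ 0.     0.002 -1.   ]]
```

View pics/scene1.png

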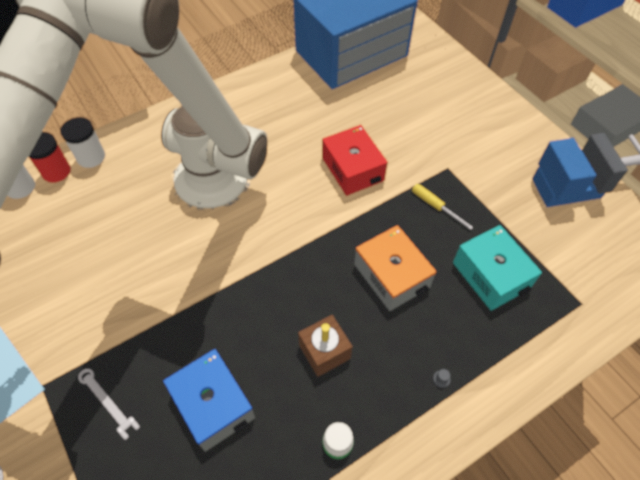

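View pics/top1.png

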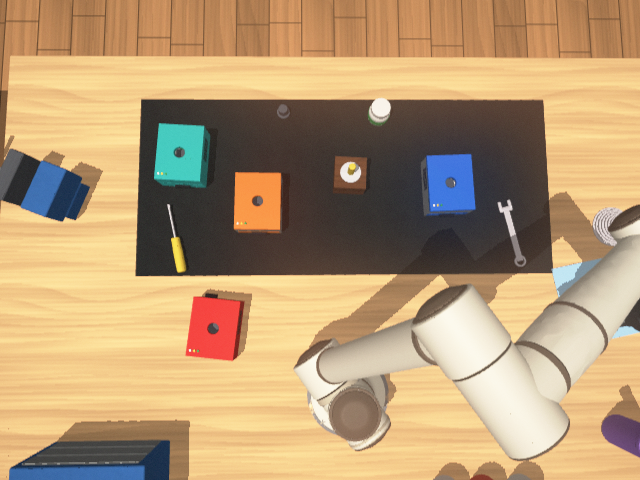

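The yellow pin stands in the wooden block at scene (325,332), top (351,169). The other yellow handle is a screwdriver at top (178,250). The docks in the top view are orange (258,201), teal (179,153), red (213,328) and blue (450,183). I choose the pin in the block and the orange dock, and check both in one enlarged crop.

```bash
python3 - <<'E'
from h import *
s=cv2.imread('pics/scene1.png');t=cv2.imread('pics/top1.png')
e=lambda i,x,y:cv2.resize(i[y:y+75,x:x+100],None,fx=4,fy=4,interpolation=cv2.INTER_CUBIC)
cv2.imwrite('pics/crop1.png',np.vstack([np.hstack([e(s,345,222),e(s,275,305)]),np.hstack([e(t,210,165),e(t,300,135)])]))
E
```

```text
(no output)
```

View pics/crop1.png

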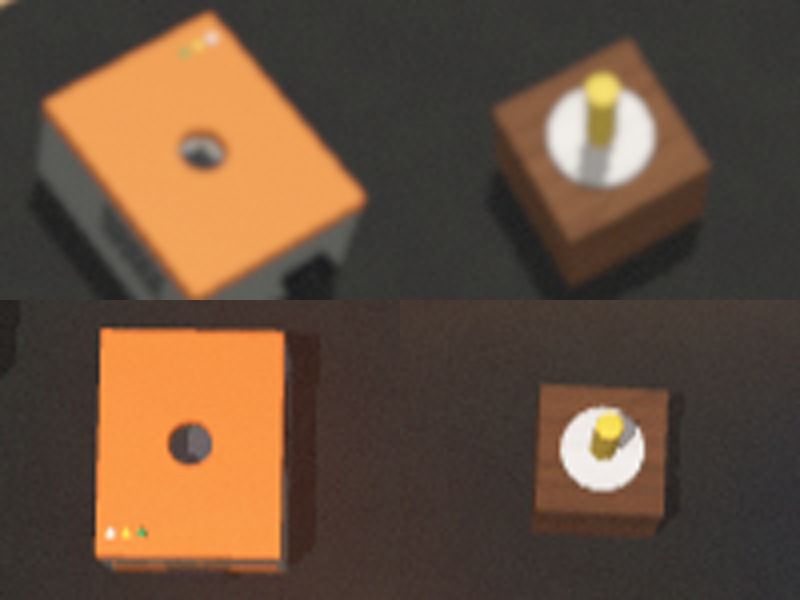

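The crop confirms both. The pin's white collar is centred on the block at scene (324.6,337.9), top (350.1,171.6). The orange hole is at scene (395.4,259.1), top (257.1,200.4).

```bash
python3 - <<'E'
from h import *
for nm,z,a,b in(('collar',80,(324.6,337.9),(350.1,171.6)),('handtop',138,(325.1,326.6),(351.9,166.1)),('hole',80,(395.4,259.1),(257.1,200.4))):
    print(nm,onz('scene1',*a,z),onz('top1',*b,z))
c=lambda x,y,ox,oy:((x+.5)/4-.5+ox,(y+.5)/4-.5+oy)
print('orange corners',[onz('top1',*c(x,y,210,165),80) for x,y in((100,29),(284,31),(280,258),(95,256))])
print('block corners',[onz('top1',*c(x,y,300,135),75) for x,y in((141,84),(268,91),(264,220),(134,211))])
s=read_state();T=R.from_quat(s['ee_rot']);p=s['position']
for n,X in(('pin',None),):
    pass
print(s['position'],T.as_matrix().round(4).tolist())
E
```

```text
collar [589.2 -10.3  80. ] [586.6 -10.7  80. ]
handtop [588.4  -9.6 138. ] [586.4 -10.8 138. ]
hole [513.7 235.2  80. ] [510.2 234.6  80. ]
orange corners [array([586.7, 294. ,  80. ]), array([585. , 173.1,  80. ]), array([434. , 175.6,  80. ]), array([436. , 295.7,  80. ])]
block corners [array([631.4,  29. ,  75. ]), array([626.5, -55.8,  75. ]), array([538.9, -51.6,  75. ]), array([545.3,  34.6,  75. ])]
[ 220.48476995 -584.28049828  244.32070734] [[-0.9357, -0.3529, -0.0008], [-0.3529, 0.9357, 0.0018], [0.0001, 0.002, -1.0]]
```

>>> carry_out(motion=[[0, 0, 0, -48, 36, 0, 1], [0, 0, 0, -96, 72, 0, 1], [0, 0, 0, -144, 108, 0, 1], [0, 0, 0, -192, 144, 0, 1], [0, 0, 0, -240, 180, 0, 1]])

```text
clock: 0.72
position: [382.2, -329.8, 245.1]
ee_rot: [-0.179, 0.984, 0.0, -0.0]
contact_force: [0.8, 0.3, -1.3]
gripper_width: 85.5
grasp_force: 0.0
```

>>> carry_out(motion=[[0, 0, 0, -48, 36, 0, 1], [0, 0, 0, -96, 72, 0, 1], [0, 0, 0, -144, 108, 0, 1], [0, 0, 0, -192, 144, 0, 1], [0, 0, 0, -240, 180, 0, 1]])

```text
clock: 1.35
position: [543.2, -76.6, 245.1]
ee_rot: [-0.18, 0.984, 0.0, -0.0]
contact_force: [0.6, -0.4, -0.4]
gripper_width: 85.7
grasp_force: 0.0
```

>>> carry_out(motion=[[0, 0, 0, -40, 30, 0, 1], [0, 0, 0, -66, 48, 0, 1], [0, 0, 0, -66, 48, 0, 1], [0, 0, 0, -66, 48, 0, 1]])

```text
clock: 1.85
position: [586.9, -10.5, 244.8]
ee_rot: [-0.179, 0.984, 0.0, -0.001]
contact_force: [-0.5, -0.1, -0.3]
gripper_width: 85.2
grasp_force: 0.0
```

```bash
python3 - <<'E'
from h import *
shot('wrist','w1')
s=read_state();T=R.from_quat(s['ee_rot']);p=s['position'];print(s['clock'],p,s['joints'].round(2),T.as_matrix().round(3).tolist())
print('shift',T.inv().apply(np.array([587.7,-10.4,p[2]])-p),'pred px top/collar',proj('w1',[587.7,-10.4,138]),proj('w1',[587.7,-10.4,80]))
E
```

```text
1.9 [586.82633256 -10.90188439 245.06416722] [ 0.26  0.32 -0.09 -0.   -1.16 -1.47] [[-0.936, -0.352, -0.001], [-0.352, 0.936, -0.0], [0.001, 0.0, -1.0]]
shift [-9.94481265e-01  1.61830061e-01 -8.83500644e-04] pred px top/collar [324.3 246.8] [324.5 222.6]
```

View pics/w1.png

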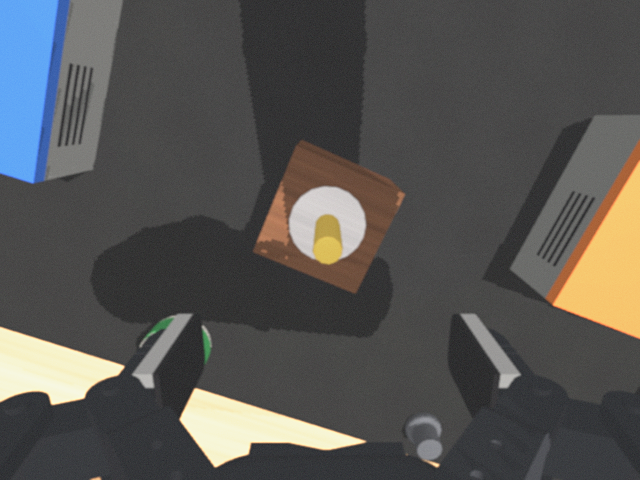

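The wrist view shows the handle top at (328,250) and the collar at (327,223), within about 1 mm of prediction. Descending and gripping.

>>> carry_out(motion=[[0, 0, 0, -1, 1, 45, 1], [0, 0, 0, -1, 1, 90, 1], [0, 0, 0, -1, 1, 120, 1], [0, 0, 0, -1, 1, 137, 1], [0, 0, 0, -1, 1, 137, 1]])

```text
clock: 2.52
position: [586.7, -10.2, 107.2]
ee_rot: [-0.179, 0.984, -0.0, -0.002]
contact_force: [-0.0, -0.1, -0.2]
gripper_width: 85.3
grasp_force: 0.0
```

>>> carry_out(motion=[[0, 0, 0, 0, 0, 0, -1], [0, 0, 0, 0, 0, 0, -1], [0, 0, 0, 0, 0, 0, -1], [0, 0, 0, 0, 0, 0, -1], [0, 0, 0, 0, 0, 0, -1]])

```text
clock: 3.15
position: [588.4, -8.9, 109.0]
ee_rot: [-0.18, 0.984, -0.0, 0.001]
contact_force: [-0.6, 0.4, 2.9]
gripper_width: 16.3
grasp_force: 58.4
```

>>> carry_out(motion=[[0, 0, 0, 0, 0, 0, -1], [0, 0, 0, 0, 0, 0, -1], [0, 0, 0, 0, 0, 0, -1]])

```text
clock: 3.52
position: [588.4, -8.9, 108.9]
ee_rot: [-0.18, 0.984, -0.0, 0.0]
contact_force: [-0.8, 0.4, 5.3]
gripper_width: 16.8
grasp_force: 58.6
```

>>> carry_out(motion=[[0, 0, 0, 0, 0, -12, -1], [0, 0, 0, 0, 0, -35, -1], [0, 0, 0, 0, 0, -65, -1], [0, 0, 0, 0, 0, -95, -1], [0, 0, 0, 0, 0, -115, -1]])

```text
clock: 4.15
position: [588.1, -8.9, 224.8]
ee_rot: [-0.179, 0.984, 0.0, 0.001]
contact_force: [0.6, 0.4, -1.1]
gripper_width: 16.5
grasp_force: 58.5
```

```bash
python3 - <<'E'
from h import *
shot('wrist','w2'); shot('scene','s2')
a=cv2.imread('pics/w2.png')[100:480,120:540];b=cv2.resize(cv2.imread('pics/s2.png')[210:362,275:427],None,fx=2.5,fy=2.5,interpolation=cv2.INTER_CUBIC)
cv2.imwrite('pics/c2.png',np.hstack([a,b]))
s=read_state();T=R.from_quat(s['ee_rot']);p=s['position'];print(s['clock'],p,s['contact_force'],s['gripper_width'])
print('shift',T.inv().apply(np.array([-75.8,245.3,0])))
E
```

```text
4.25 [589.17173157  -8.79438057 225.89040318] [ 0.03965221  0.53716536 -1.26342305] 16.671312653816685
shift [-1.57332849e+01  2.56261907e+02 -1.69520144e-01]
```

View pics/c2.png

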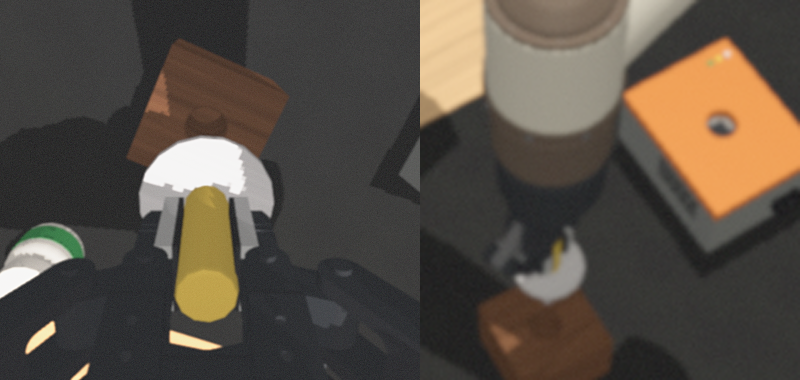

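The pin is held straight: the collar sits symmetric at crop (206,190) and the block hole is empty below it. Moving over the orange hole.

>>> carry_out(motion=[[0, 0, 0, -1, 20, 0, -1], [0, 0, 0, -4, 65, 0, -1], [0, 0, 0, -7, 120, 0, -1], [0, 0, 0, -10, 175, 0, -1], [0, 0, 0, -13, 225, 0, -1]])

```text
clock: 4.88
position: [518.8, 208.1, 221.8]
ee_rot: [-0.18, 0.984, -0.0, -0.001]
contact_force: [0.7, -0.3, -1.0]
gripper_width: 16.1
grasp_force: 58.6
```

>>> carry_out(motion=[[0, 0, 0, -1, 21, 0, -1], [0, 0, 0, -2, 31, 0, -1], [0, 0, 0, -2, 31, 0, -1], [0, 0, 0, -2, 31, 0, -1]])

```text
clock: 5.38
position: [511.9, 234.8, 223.1]
ee_rot: [-0.179, 0.984, -0.0, -0.0]
contact_force: [-0.0, -0.4, -1.3]
gripper_width: 16.4
grasp_force: 58.7
```

```bash
python3 - <<'E'
from h import *
for n in('wrist','scene','top'): shot(n,n[0]+'3')
s=read_state();T=R.from_quat(s['ee_rot']);p=s['position'];print(s['clock'],p)
for dz in(30,-27,-100): 
    X=p+[0,0,dz]; print(dz,proj('w3',X),proj('s3',X),proj('t3',X))
print('hole',proj('w3',[511.9,234.9,80]),proj('s3',[511.9,234.9,80]),proj('t3',[511.9,234.9,80]))
a=cv2.imread('pics/w3.png')[60:440,120:540];u,v=proj('s3',[511.9,234.9,100]).astype(int)
b=cv2.resize(cv2.imread('pics/s3.png')[v-50:v+45,u-47:u+48],(380,380),interpolation=cv2.INTER_CUBIC);print('sceneorigin',u-47,v-50)
cv2.imwrite('pics/c3.png',np.hstack([a,b]))
E
```

```text
5.525 [512.01550812 234.87918807 223.33028894]
30 [323.6 394.3] [405.2 216. ] [248.7 185.5]
-27 [324.3 304.4] [401.5 231.2] [251.7 190.6]
-100 [324.8 249.2] [397.2 248.9] [255.1 196.5]
hole [325.  229.2] [394.8 258.6] [257.  199.8]
sceneorigin 348 204
```

View pics/c3.png

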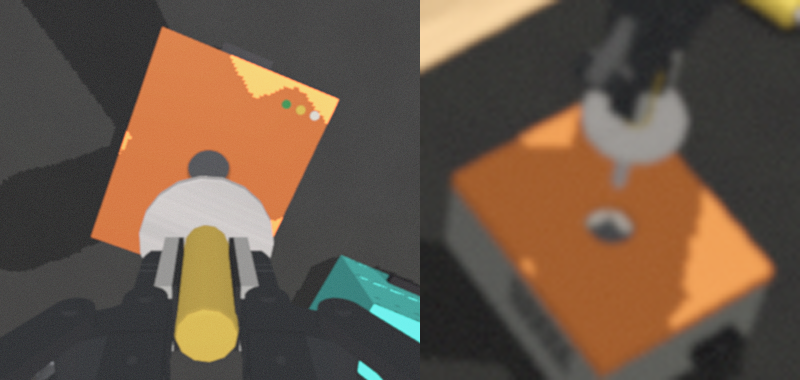

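The shaft tip at scene (397.6,249.9) matches the prediction, and the hole at scene (394.9,260) lies straight under it. Descending.

>>> carry_out(motion=[[0, 0, 0, 0, 0, 15, -1], [0, 0, 0, 0, 0, 35, -1], [0, 0, 0, 0, 0, 52, -1], [0, 0, 0, 0, 0, 66, -1], [0, 0, 0, 0, 0, 70, -1]])

```text
clock: 6.15
position: [511.2, 235.3, 151.8]
ee_rot: [-0.179, 0.984, -0.001, -0.001]
contact_force: [-0.1, 1.9, -1.5]
gripper_width: 16.7
grasp_force: 58.7
```

>>> carry_out(motion=[[0, 0, 0, 0, 0, 4, -1], [0, 0, 0, 0, 0, 8, -1], [0, 0, 0, 0, 0, 12, -1], [0, 0, 0, 0, 0, 12, -1]])

```text
clock: 6.65
position: [512.0, 236.1, 141.8]
ee_rot: [-0.18, 0.984, 0.0, 0.001]
contact_force: [0.2, -0.1, 0.8]
gripper_width: 16.4
grasp_force: 58.7
```

>>> carry_out(motion=[[0, 0, 0, 0, 0, 2, -1], [0, 0, 0, 0, 0, 4, -1], [0, 0, 0, 0, 0, 6, -1], [0, 0, 0, 0, 0, 6, -1]])

```text
clock: 7.15
position: [512.0, 236.0, 135.3]
ee_rot: [-0.179, 0.984, 0.0, 0.0]
contact_force: [0.5, -0.5, 2.6]
gripper_width: 16.6
grasp_force: 58.7
```

```bash
python3 - <<'E'
from h import *
shot('top','t4'); s=read_state();print(s['clock'],s['position'],s['contact_force'])
a,b=[cv2.resize(cv2.imread(f'pics/{f}.png')[160:245,215:305],(400,380),interpolation=cv2.INTER_CUBIC) for f in('top1','t4')]
cv2.imwrite('pics/c4.png',np.hstack([a,b]))
E
```

```text
7.2 [511.95921286 236.00854254 135.34301015] [0.17023022 1.31920205 2.47065791]
```

View pics/c4.png

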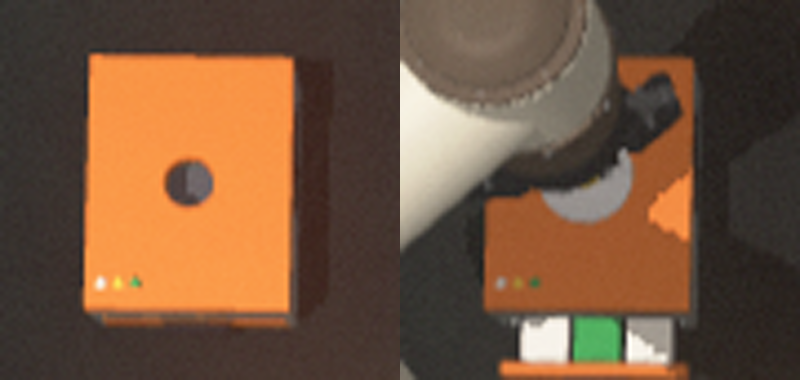

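The tray is out: batteries are visible, with the orange front at crop (595,368). Lifting and returning to the stand.

>>> carry_out(motion=[[0, 0, 0, 0, 0, -10, -1], [0, 0, 0, 0, 0, -30, -1], [0, 0, 0, 0, 0, -55, -1], [0, 0, 0, 0, 0, -80, -1], [0, 0, 0, 0, 0, -88, -1]])

```text
clock: 7.82
position: [511.8, 235.9, 224.6]
ee_rot: [-0.179, 0.984, 0.0, 0.001]
contact_force: [-0.2, -0.6, -1.6]
gripper_width: 16.6
grasp_force: 58.7
```

>>> carry_out(motion=[[0, 0, 0, 1, -20, 0, -1], [0, 0, 0, 4, -65, 0, -1], [0, 0, 0, 7, -120, 0, -1], [0, 0, 0, 10, -175, 0, -1], [0, 0, 0, 13, -225, 0, -1]])

```text
clock: 8.45
position: [578.3, 17.9, 221.7]
ee_rot: [-0.179, 0.984, -0.0, -0.002]
contact_force: [-0.3, -0.4, -0.7]
gripper_width: 16.8
grasp_force: 58.7
```

>>> carry_out(motion=[[0, 0, 0, 1, -21, 0, -1], [0, 0, 0, 2, -31, 0, -1], [0, 0, 0, 2, -31, 0, -1], [0, 0, 0, 2, -31, 0, -1]])

```text
clock: 8.95
position: [587.7, -8.3, 223.1]
ee_rot: [-0.18, 0.984, 0.0, -0.0]
contact_force: [-0.7, 0.6, -0.5]
gripper_width: 16.4
grasp_force: 58.7
```

```bash
python3 - <<'E'
from h import *
for n in('wrist','scene'): shot(n,n[0]+'5')
s=read_state();p=s['position'];print(s['clock'],p)
for dz in(30,-27,-100): print(dz,proj('w5',p+[0,0,dz]),proj('s5',p+[0,0,dz]))
print('hole',proj('w5',[587.7,-10.4,75]),proj('s5',[587.7,-10.4,75]))
a=cv2.imread('pics/w5.png')[60:440,120:540];b=cv2.resize(cv2.imread('pics/s5.png')[285:380,277:372],(380,380),interpolation=cv2.INTER_CUBIC)
cv2.imwrite('pics/c5.png',np.hstack([a,b]))
E
```

```text
9.05 [587.84181576  -8.0415226  223.34141891]
30 [324.1 394.9] [326.5 301.3]
-27 [324.6 304.8] [326.  314.1]
-100 [324.9 249.4] [325.5 328.8]
hole [321.8 226.3] [324.2 338.3]
```

View pics/c5.png

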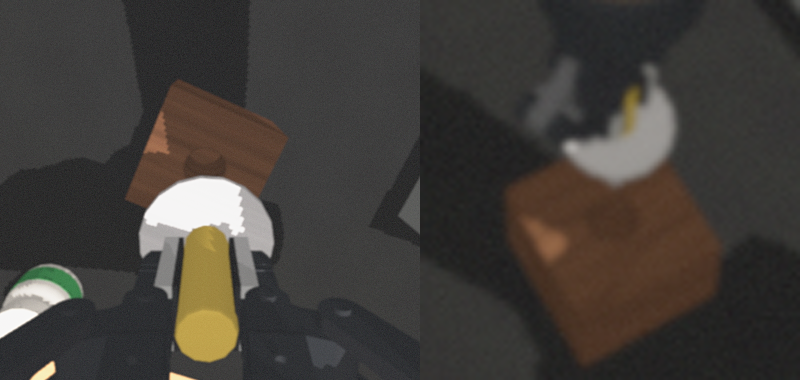

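Block hole at wrist crop (205,160) lines up with the collar centre (206). Lowering.

>>> carry_out(motion=[[0, 0, 0, 0, -1, 20, -1], [0, 0, 0, 0, -1, 45, -1], [0, 0, 0, 0, -1, 70, -1], [0, 0, 0, 0, -1, 92, -1], [0, 0, 0, 0, -1, 104, -1]])

```text
clock: 9.68
position: [587.9, -9.3, 118.3]
ee_rot: [-0.18, 0.984, -0.0, -0.001]
contact_force: [-0.3, -0.1, -0.9]
gripper_width: 16.6
grasp_force: 58.7
```

>>> carry_out(motion=[[0, 0, 0, 0, 0, 4, -1], [0, 0, 0, 0, 0, 7, -1], [0, 0, 0, 0, 0, 10, -1], [0, 0, 0, 0, 0, 10, -1]])

```text
clock: 10.18
position: [588.5, -9.9, 109.5]
ee_rot: [-0.179, 0.984, 0.0, 0.0]
contact_force: [0.2, -0.0, 0.2]
gripper_width: 16.5
grasp_force: 58.7
```

>>> carry_out(motion=[[0, 0, 0, 0, 0, 0.5, -1], [0, 0, 0, 0, 0, 1, -1], [0, 0, 0, 0, 0, 1, -1]])

```text
clock: 10.55
position: [588.6, -9.9, 109.0]
ee_rot: [-0.18, 0.984, -0.0, 0.0]
contact_force: [-0.5, 0.1, 4.2]
gripper_width: 16.8
grasp_force: 58.8
```

>>> carry_out(motion=[[0, 0, 0, 0, 0, 0, 1], [0, 0, 0, 0, 0, 0, 1], [0, 0, 0, 0, 0, 0, 1], [0, 0, 0, 0, 0, 0, 1], [0, 0, 0, 0, 0, 0, 1]])

```text
clock: 11.18
position: [588.4, -9.9, 108.3]
ee_rot: [-0.179, 0.984, -0.0, -0.0]
contact_force: [-0.1, 0.9, -0.7]
gripper_width: 85.5
grasp_force: 0.0
```

>>> carry_out(motion=[[0, 0, 0, 0, 0, -15, 1], [0, 0, 0, 0, 0, -45, 1], [0, 0, 0, 0, 0, -85, 1], [0, 0, 0, 0, 0, -125, 1], [0, 0, 0, 0, 0, -137, 1]])

```text
clock: 11.8
position: [589.7, -9.8, 249.7]
ee_rot: [-0.18, 0.984, -0.0, 0.004]
contact_force: [0.4, 0.4, -0.2]
gripper_width: 85.6
grasp_force: 0.0
```

>>> carry_out(motion=[[0, 0, 0, 50, -30, 0, 1], [0, 0, 0, 100, -60, 0, 1], [0, 0, 0, 150, -90, 0, 1], [0, 0, 0, 200, -120, 0, 1], [0, 0, 0, 200, -120, 0, 1]])

```text
clock: 12.42
position: [440.9, -194.8, 245.4]
ee_rot: [-0.177, 0.984, 0.0, -0.0]
contact_force: [0.9, 0.6, -0.3]
gripper_width: 85.3
grasp_force: 0.0
```

```bash
python3 - <<'E'
from h import *
shot('scene','s6'); shot('top','t6')
a=cv2.resize(cv2.imread('pics/s6.png')[150:460,140:560],None,fx=1.25,fy=1.25);b=cv2.imread('pics/t6.png')[100:290,130:560]
b=cv2.resize(b,(a.shape[1],200)); cv2.imwrite('pics/c6.png',np.vstack([a,b]))
E
```

```text
(no output)
```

View pics/c6.png

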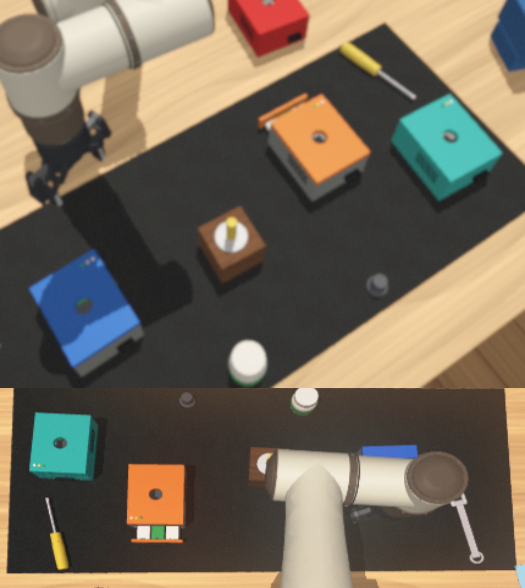

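The pin stands upright in its stand at crop (231,232), the orange tray is out at (285,110), and the blue dock is shut. The robot is clear of everything.

```bash
python3 -c "
from bench import *
print(job_done())"
```

```text
the job is handed in; nothing more can be done
None
```

The job is handed in: the orange tray sprang out, the pin stands upright back in its stand with the gripper clear, and the blue dock was left shut, all in about 12.5 s of robot time.

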